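# Interleave a stack of coated sample slabs

### The job

Take the separator board by its batten from the sloping rest, lay it gently on the two sample slabs in the stacking jig, batten towards the open end, and slide it under the two clips until it stops against the backstop. Then lay the full-length loose slab, coated face up, lengthwise along the middle of the board and slide it up against the clips, so that the slabs never touch one another. Do not ram the jig, keep the two lower slabs in their places, leave the short offcut and the other things on the bench alone, and let go of everything.

Things in the scene. Friction and masses are not known exactly. Their poses are not given: they have to be found in the camera images.
- jig: Stacking jig, fixed to the bench: plywood base 300 x 190 x 20 mm (x -120 to 180, y -95 to 95). Origin on its underside, below the middle of the lower layer; z up, x from the open end (near the robot) to the backstop, y to the left. Cleats 6 mm high enclose the lower slabs at the open end and sides. The lower layer's top is at z = 58 mm.
- layer (a point): Point in the jig, 58 mm above its origin (same axes), mid on the lower layer's top. The steel backstop, 150 wide, rises 26 mm above it; its face is at x = 95 to 119 mm: adjustable, locked, setting not reported: find it by sight or touch. From the face 2 clips (y = -47 to -17, 17 to 47) stick out 15 mm to the open end, at z = 14 to 22 mm: 14 mm free below.
- board: Separator board: dark-tan sheet 200 (x) x 150 (y) x 6 mm, about 0.18 kg, with a wooden batten on top to grip: 12 thick (x), 110 long (y), 40 mm high (z 6 to 46), middle at x = -83 mm. Origin: centre of the sheet's underside; z normal, to the batten's side. Starts on the rest, tilted 30 degrees, batten at the lower edge. In the jig its x goes along the jig's x (batten at the open end).
- slab: The loose full-length sample slab to stack: wooden block with a white-coated top, 140 (x) x 60 (y) x 38 (z) mm, about 0.3 kg; origin at the centre of its underside, z up. It lies flat on the bench. Against the clips, with the board against the backstop, its centre lies 15 mm beyond the board's centre, towards the backstop.
- lower_a: Lower-layer slab, the same size as the loose slab, lying in the jig along its x at y = +34 mm, on the 20 mm base; origin at the centre of its underside.
- lower_b: The other lower-layer slab, at y = -34 mm in the jig; as lower_a.
- rest: Sloping rest, fixed to the bench: footprint 220 x 170 mm, origin on its underside at the centre. A sloping plywood plate 220 mm long and 170 mm wide rises away from the robot at 30 degrees to the level, its surface's middle 100 mm above the origin; two lips 16 mm high (y = -75 to -45 and 45 to 75) at its lower edge hold the board.
- offcut: Short offcut, like the slab but only 80 mm long; not wanted. Origin at the centre of its underside.
- tape: Roll of tape lying flat, diameter 90, height 30 mm; origin at the centre of its underside.
- brush: Paint brush lying on the bench; origin at the middle of its underside.
- mug: White mug, diameter 80, height 90 mm; origin at the centre of its underside.
Not all that is in view belongs to the job. What is shaped like the slab but black or red is not meant.

How it is judged:
By the outcome, as a careful person would: the job done as asked, in the order asked, and still so for the second after the job is handed in, with the robot touching nothing.
It also fails if it takes over 66 s, if anything falls off the work surface, if the arm or the gripper's body presses on something with over 40 N, if the wrist force passes 120 N, or if a joint passes its speed limit or range.

### The arm

A 6-joint arm with a two-finger parallel gripper is mounted at the origin on the work surface. World frame = base frame: x ahead of the robot, y to its left, z up, the work surface at z = 0. Lengths are in m, angles in rad, forces in N, time in s.
With the tool pointing down it reaches from about 0.25 to 0.725 m from the base axis. Payload 9.7 kg.
Tool frame: the origin (TCP) lies on the centre line of the jaws, within the pads' length; the fingertips stand ctrl.tip_extent ahead of it and the grasp point (between the pads) lies 6 mm ahead of it (ctrl.tip_extent is the distance from the TCP to the fingertips, in m); z points along the fingers, y is the line along which they close (so a half turn about z gives the same grasp; the last joint's range is limited). The gripper opens to 85 mm and grips with 20 to 120 N. Pads are 22 mm wide; open, the fingers measure 114 mm over their backs; the gripper's body (76 mm by 85 mm) begins 54 mm behind the grasp point. The pads swing forward as they close: fully open they stand 13 mm farther back than shut.
Start: joints at [-1.242, 0.087, 0.176, 1.66, 0, 1.571], TCP at [0.178, -0.521, 0.256] pointing down, gripper open.
Joint ranges: [-3.13, 3.13], [-0.85, 1.81], [-1.15, 1.24], [-2.2, 2.28], [-1.44, 1.52], [-3.14, 3.14]. Speed limits (rad/s): [2.22, 2.22, 2.57, 3.14, 3.14, 3.14].

### API

Orientations are given as a 3x3 rotation matrix whose columns are the frame's x, y, z axes.
In Python, from workcell import ctrl gives the robot as it stands.
- The arm moves only by the tool step_arm, never from a script. Its argument "targets" is a list of rows, each a list of 7 numbers: the shift along the tool's x, y, z in units of 2 cm (1.0 is 2 cm), then the turn, a rotation vector about the tool's x, y, z in units of 0.1 rad (1.0 is 0.1 rad), then the gripper command: -1 is shut, 1 is fully open, values between are in proportion. A call has 1 to 10 rows; each row shifts and turns the commanded pose from where the row before left it, along the tool's axes as they then stand; what a row does not reach is not made up. A row lasts 1/10 s, in which the tool goes at most 50 mm and 8.59 degrees, less where a joint would pass 70% of its speed; a pose out of reach is approached as far as the arm can. A call with a number of a shift or a turn outside -1 to 1 is refused whole. A call with a gripper value outside its range is refused whole. The fingers move at their own pace and stop on an object; the grip force is fixed at half the most. Time passes only in rows, so rows that do not move let the fingers close. It gives the time, the measured TCP pose, the force, the opening and the grip force at its end, in the units of the state.
- ctrl.state(): the state, without advancing time (a new reading comes with each control period).
- ctrl.camera(name): name is "side" or "top"; returns a dict with "image" (384x512x3 uint8, red, green, blue), "z_map" (384x512 float32, m along the optical axis (not along the pixel's ray), 0 where there is no reading), "camera_matrix" (3x3 intrinsics, pixels), "world_from_camera" (4x4, takes a point from camera to world coordinates). Camera axes: x right, y up, looking along -z (the intrinsics and any distortion apply to the point x, -y, -z); pixel columns grow to the right and rows downward; lengths in m; the calibration is good to about 2 mm. A picture is of the moment at which its call begins.
- ctrl.hand_in(): hands the job in; it is judged then, once.
The state is a dict: "clock": time; "qpos": joint angles; "joint_vel": joint speeds; "effort": joint torques, N m; "position": TCP position; "tcp_rot": TCP orientation; "force": force on the tool from outside, world axes, zero at the start; "torque": the same for the moment, N m; "gripper_width": opening from 0.0 (shut) to 1.0 (fully open); "gripper_force": force on a finger pad.
Only numpy, scipy, OpenCV 4.12 (cv2) and the standard library are available. Lean on these libraries where they do the work, as an engineer would, in place of code of your own. Each camera call takes 0.05 s, during which the arm holds its last target. There are 200 camera calls.

## Working session

There is one attempt and no reset: what is moved stays moved. The work goes in short steps, Python scripts to look and compute and a tool call to move; the robot and the scene stay as the last step left them, time stands still between calls to the robot, and variables do not carry over. Pictures are saved under pics/ and viewed, at most 10 in all, crops included, and the job is handed in when it is done.

Besides the shell and the picture viewer there is one more tool, called after "Emit:" by a JSON object that holds its "op" and its "data", one argument or row to a line. step_arm: Moves the arm, as the interface text tells. Its arguments: {"type":"object","properties":{"targets":{"type":"array","items":{"type":"array","items":{"type":"number","minimum":-1,"maximum":1}}}},"required":["targets"]}

```bash
mkdir -p pics; ls; cat > h.py <<'E'
import numpy as np, cv2
from workcell import ctrl
def cam(n):
    c=ctrl.camera(n); np.savez(f'/tmp/{n}.npz',**c); return c
def load(n): return dict(np.load(f'/tmp/{n}.npz'))
def ray(c,u,v):
    K=c["camera_matrix"];T=c["world_from_camera"]
    d=np.array([(u-K[0,2])/K[0,0],-(v-K[1,2])/K[1,1],-1.]); return T[:3,3],T[:3,:3]@d
def onplane(c,u,v,z):
    o,d=ray(c,u,v); return o+d*(z-o[2])/d[2]
def cloud(c):
    K=c["camera_matrix"];T=c["world_from_camera"];Z=c["z_map"]
    v,u=np.mgrid[:Z.shape[0],:Z.shape[1]]
    P=np.stack([(u-K[0,2])/K[0,0]*Z,-(v-K[1,2])/K[1,1]*Z,-Z],-1)
    W=P@T[:3,:3].T+T[:3,3]; W[Z==0]=np.nan; return W
E
python3 - <<'E'
from h import *
s=ctrl.state();print(s,ctrl.tip_extent)
for n in("side","top"):
    c=cam(n);cv2.imwrite(f'pics/{n}0.png',cv2.resize(c["image"][...,::-1],(768,576)));print(n,c["world_from_camera"],c["camera_matrix"],[k for k in c],(c["z_map"]>0).mean())
E
```

```text
pics
{'clock': 0.0, 'qpos': array([-1.24202395e+00,  8.74936268e-02,  1.75131902e-01,  1.65980935e+00,
        1.68272530e-05,  1.57081186e+00]), 'joint_vel': array([ 1.02304919e-03,  2.46753927e-05, -4.77387453e-04, -9.74623417e-04,
       -1.42465051e-04,  8.80468855e-04]), 'effort': array([ 3.84187020e-03, -5.20381737e+01,  4.64807153e+01,  1.62277330e-02,
        1.32387167e-04, -1.52775021e-05]), 'position': array([ 0.17752519, -0.5203535 ,  0.25556346]), 'tcp_rot': array([[ 9.46444455e-01,  3.22866399e-01, -4.27954292e-04],
       [ 3.22866682e-01, -9.46443553e-01,  1.30654805e-03],
       [ 1.68058826e-05, -1.37474734e-03, -9.99999055e-01]]), 'force': array([0.41708093, 0.3292545 , 0.01498149]), 'torque': array([ 0.00431368,  0.02105278, -0.01499887]), 'gripper_force': 0.0, 'gripper_width': 0.9988960953499288} 0.025
side [[-0.99770279  0.05221747 -0.04315651  0.39511588]
 [-0.06722774 -0.6847483   0.72567224  0.71512058]
 [ 0.00834142  0.72690653  0.68668575  0.88059828]
 [ 0.          0.          0.          1.        ]] [[363.28082209   0.         242.63963693]
 [  0.         363.28082209 189.05892201]
 [  0.           0.           1.        ]] ['image', 'z_map', 'camera_matrix', 'world_from_camera'] 0.9958852132161459
top [[ 0.02650686  0.99765092 -0.06316668  0.38208348]
 [-0.99962943  0.02606174 -0.00786043 -0.11998669]
 [-0.00619573  0.06335163  0.99797204  1.10825141]
 [ 0.          0.          0.          1.        ]] [[366.35578747   0.         251.30468007]
 [  0.         366.35578747 188.91379613]
 [  0.           0.           1.        ]] ['image', 'z_map', 'camera_matrix', 'world_from_camera'] 0.9961954752604166
```

View pics/top0.png

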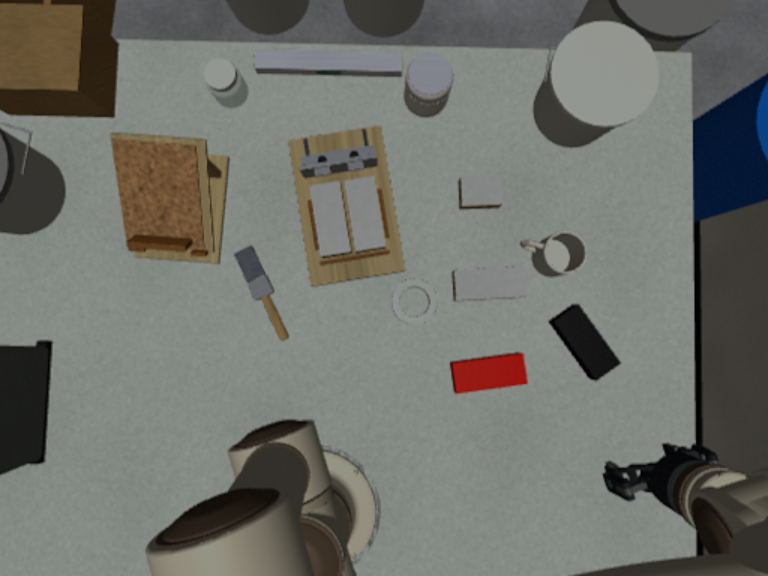

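View pics/side0.png

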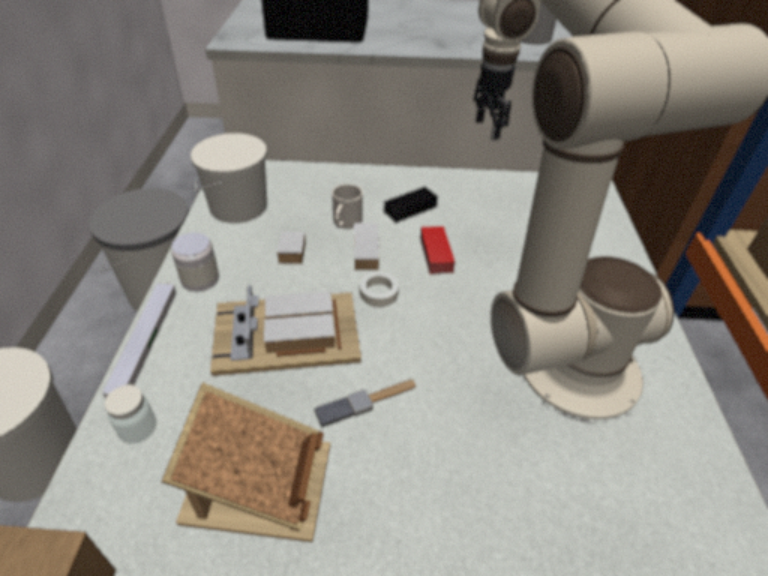

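Top view (768 px wide): the rest with the tan board is at (165,195), its batten at (160,243). The jig is at (347,205), with the backstop and clips at (340,160).

Slab-shaped candidates are (490,283) white, 70 px or about 140 mm; (480,192) white, 42 px or about 80 mm, so the offcut; (488,372) red; and (585,342) black. The white 70 px one fits the full-length slab. I'll confirm it in a crop.

```bash
python3 - <<'E'
from h import *
c=load("top");W=cloud(c);im=c["image"].astype(int)
hsv=cv2.cvtColor(c["image"],cv2.COLOR_RGB2HSV)
def rect(m,name):
    m=m.astype(np.uint8);n,l,st,ce=cv2.connectedComponentsWithStats(m)
    for i in range(1,n):
        if st[i,4]<60: continue
        p=W[l==i]; r=cv2.minAreaRect((p[:,:2]*1000).astype(np.float32)); print(name,st[i,4],"px",np.round(ce[i]*1.5),"rect",np.round(r[0],1),np.round(r[1],1),round(r[2],1),"z",np.round(np.median(p[:,2])*1000,1),p[:,2].std()*1000)
def reg(u0,u1,v0,v1):
    m=np.zeros(W.shape[:2],bool);m[int(v0/1.5):int(v1/1.5),int(u0/1.5):int(u1/1.5)]=1;return m
z=W[...,2]
rect(reg(440,540,160,310)&(z>.028)&(z<.05),"slabs")
rect(reg(285,405,165,270)&(z>.05)&(z<.068),"lower")
rect(reg(280,410,120,290)&(z>.011)&(z<.1),"jig")
rect(reg(285,400,130,190)&(z>.07)&(z<.1),"backstop")
# board plane
m=reg(120,200,145,230);p=W[m];p=p[np.isfinite(p[:,2])&(p[:,2]>.04)]
ce=np.median(p,0);
for _ in range(3):
    ce=p.mean(0);n=np.linalg.svd(p-ce,full_matrices=False)[2][2];n*=np.sign(n[2]);p=p[abs((p-ce)@n)<.006]
print("plane n",n,"tilt",np.degrees(np.arccos(n[2])),"dir",np.degrees(np.arctan2(-n[1],-n[0])),ce)
d=(W-ce)@n
rect(reg(100,235,120,265)&(abs(d)<.006)&(z>.02),"sheet")
rect(reg(100,235,120,265)&(d>.025)&(d<.06),"batten")
rect(reg(100,240,120,270)&(z>.008),"rest")
q=W[reg(100,235,120,265)&(d>.03)&(d<.06)];print("batten mean",q.mean(0),np.percentile((q-ce)@n,[5,50,95]))
big=cv2.resize(c["image"][90:220,280:420,::-1],(700,650)[:2],interpolation=cv2.INTER_CUBIC)[:600]
big2=cv2.resize(c["image"][80:180,60:280,::-1],(792,360),interpolation=cv2.INTER_CUBIC)
cv2.imwrite("pics/slab.png",big);cv2.imwrite("pics/jig.png",big2)
E
```

```text
slabs 564 px [481. 189.] rect [ 641.3 -311.4] [61.3 79.8] 3.4 z 38.3 2.1879756612417482
slabs 986 px [490. 282.] rect [ 458.3 -332.6] [ 60.2 140.4] 4.5 z 38.6 2.093361259380025
lower 992 px [364. 213.] rect [585.4 -83.6] [140.1  59.7] 10.8 z 58.5 1.999943286521252
lower 993 px [330. 218.] rect [573.7 -16.7] [139.8  60.2] 10.8 z 58.5 1.9775587252863978
jig 6211 px [346. 205.] rect [609.4 -44.5] [300.2 190.5] 10.8 z 24.2 20.185452147108244
backstop 318 px [338. 164.] rect [670.9 -32.7] [ 24.5 149.1] 10.8 z 82.2 3.670606888931505
plane n [-0.49880344  0.02352922  0.8663957 ] tilt 29.9575403774282 dir -2.700715478512048 [0.61304378 0.2922132  0.11514177]
sheet 3861 px [162. 188.] rect [599.7 288.5] [170.3 190.5] 87.1 z 113.7 27.895361770600232
batten 239 px [157. 244.] rect [509.6 299.1] [109.2  18.2] 87.0 z 98.2 3.5735591961369044
rest 5581 px [170. 195.] rect [599.6 288.4] [173.1 220.1] 87.4 z 100.8 43.549176039544136
batten mean [0.50744416 0.29898893 0.09851168] [0.03241975 0.03884028 0.04221174]
```

View pics/slab.png

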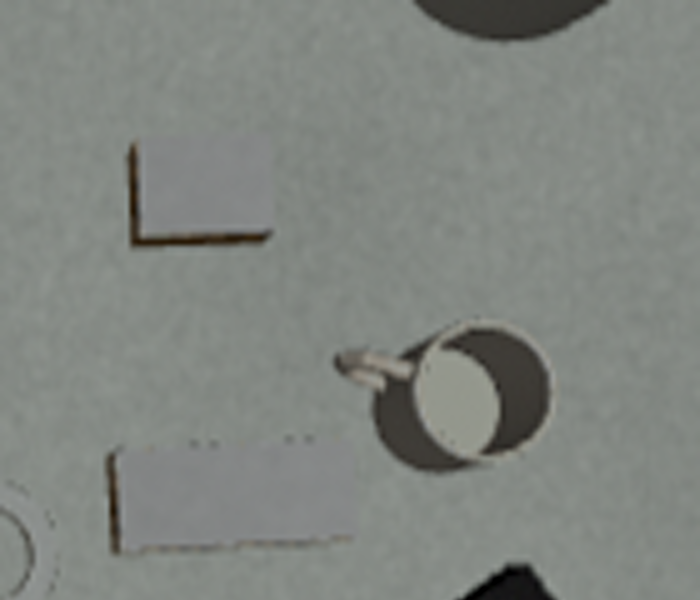

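View pics/jig.png

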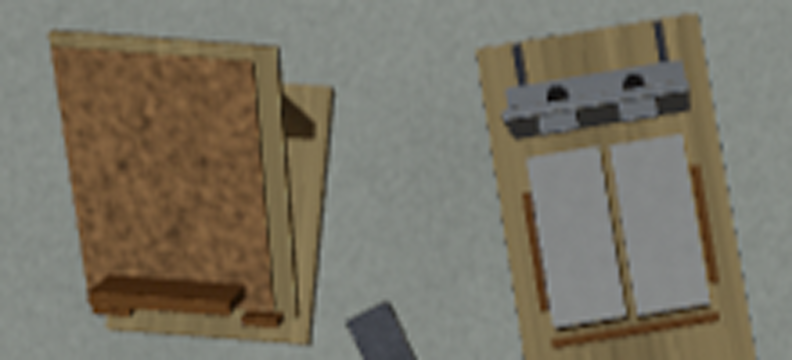

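Both crops confirm the scene. The white block with wooden sides at the lower left of the first crop (235,500), 140 x 60 mm, is the slab, and the 80 mm one at (200,185) is the offcut. The second crop shows the batten at (165,295) at the rest's lower edge, and the jig with the lower slabs and the clips at (560,120) and (632,105). The measured sizes match the given ones.

```bash
cat >> h.py <<'E'
from scipy.spatial.transform import Rotation as Rn
def down(yyaw):  # tool down, tool y at yaw (deg)
    a=np.radians(yyaw); y=np.array([np.cos(a),np.sin(a),0]);z=np.array([0,0,-1.]);return np.column_stack([np.cross(y,z),y,z])
t0=np.radians(10.8);JX=np.array([np.cos(t0),np.sin(t0),0]);JY=np.array([-JX[1],JX[0],0]);LAY=np.array([.5798,-.0502,.058])
def jig(x,y,z): return LAY+x*JX+y*JY+np.array([0,0,z])
a=np.radians(-2.8);h=np.array([np.cos(a),np.sin(a),0]);BX=h*np.cos(np.pi/6)+[0,0,.5];BZ=-h*.5+[0,0,np.cos(np.pi/6)]
RG=np.column_stack([np.cross(BX,-BZ),BX,-BZ]);GP=np.array([.5096,.2991,.0929])
def plan(p0,R0,p1,R1,nmin=1):
    rv=Rn.from_matrix(R0.T@R1).as_rotvec();t=R0.T@(p1-p0)
    for n in range(nmin,200):
        r=Rn.from_rotvec(rv/n).as_matrix();S=sum(np.linalg.matrix_power(r,k) for k in range(n))
        s=np.linalg.solve(S,t)/.02;w=rv/n/.1
        if max(abs(s).max(),abs(w).max())<.98: break
    print(n,"rows:",np.round(np.r_[s,w],3).tolist())
def st():
    s=ctrl.state();print("t",round(s["clock"],2),"p",s["position"].round(4),"F",s["force"].round(1),"g",round(s["gripper_width"],3),round(s["gripper_force"],1),"q",s["qpos"].round(2));return s["position"],s["tcp_rot"]
E
python3 - <<'E'
from h import *
p,R=st();W=np.array([.43,-.1,.26]);plan(p,R,W,down(-20));plan(W,down(-20),GP+.1*BZ,RG)
E
```

```text
t 0.1 p [ 0.1775 -0.5204  0.2557] F [-0.4  0.3 -0.9] g 1.007 0.0 q [-1.24  0.09  0.18  1.66 -0.    1.57]
25 rows: [0.977, -0.273, -0.008, -0.0, -0.0, -0.357]
21 rows: [0.949, -0.175, 0.168, -0.247, 0.037, -0.14]
```

Emit:
{"op": "step_arm", "data": {
  "targets": [
    [0.977, -0.273, -0.008, 0, 0, -0.357, 0.4],
    [0.977, -0.273, -0.008, 0, 0, -0.357, 0.4],
    [0.977, -0.273, -0.008, 0, 0, -0.357, 0.4],
    [0.977, -0.273, -0.008, 0, 0, -0.357, 0.4],
    [0.977, -0.273, -0.008, 0, 0, -0.357, 0.4],
    [0.977, -0.273, -0.008, 0, 0, -0.357, 0.4],
    [0.977, -0.273, -0.008, 0, 0, -0.357, 0.4],
    [0.977, -0.273, -0.008, 0, 0, -0.357, 0.4]
  ]
}}

```text
clock: 0.9
position: [0.299, -0.4124, 0.2572]
tcp_rot: [[0.816, 0.578, -0.0], [0.578, -0.816, 0.001], [0.0, -0.001, -1.0]]
force: [0.5, 0.8, -0.5]
gripper_width: 0.701
gripper_force: 0.0
```

Emit:
{"op": "step_arm", "data": {
  "targets": [
    [0.977, -0.273, -0.008, 0, 0, -0.357, 0.4],
    [0.977, -0.273, -0.008, 0, 0, -0.357, 0.4],
    [0.977, -0.273, -0.008, 0, 0, -0.357, 0.4],
    [0.977, -0.273, -0.008, 0, 0, -0.357, 0.4],
    [0.977, -0.273, -0.008, 0, 0, -0.357, 0.4],
    [0.977, -0.273, -0.008, 0, 0, -0.357, 0.4],
    [0.977, -0.273, -0.008, 0, 0, -0.357, 0.4],
    [0.977, -0.273, -0.008, 0, 0, -0.357, 0.4],
    [0.977, -0.273, -0.008, 0, 0, -0.357, 0.4]
  ]
}}

```text
clock: 1.8
position: [0.3924, -0.2564, 0.2587]
tcp_rot: [[0.592, 0.806, -0.001], [0.806, -0.592, 0.0], [-0.0, -0.001, -1.0]]
force: [0.7, 0.6, 0.9]
gripper_width: 0.702
gripper_force: 0.0
```

Emit:
{"op": "step_arm", "data": {
  "targets": [
    [0.977, -0.273, -0.008, 0, 0, -0.357, 0.4],
    [0.977, -0.273, -0.008, 0, 0, -0.357, 0.4],
    [0.977, -0.273, -0.008, 0, 0, -0.357, 0.4],
    [0.977, -0.273, -0.008, 0, 0, -0.357, 0.4],
    [0.977, -0.273, -0.008, 0, 0, -0.357, 0.4],
    [0.977, -0.273, -0.008, 0, 0, -0.357, 0.4],
    [0.977, -0.273, -0.008, 0, 0, -0.357, 0.4],
    [0.977, -0.273, -0.008, 0, 0, -0.357, 0.4]
  ]
}}

```text
clock: 2.6
position: [0.4303, -0.0992, 0.26]
tcp_rot: [[0.341, 0.94, -0.001], [0.94, -0.341, 0.0], [-0.0, -0.001, -1.0]]
force: [0.2, -0.2, -0.2]
gripper_width: 0.7
gripper_force: 0.0
```

Emit:
{"op": "step_arm", "data": {
  "targets": [
    [0.949, -0.175, 0.168, -0.247, 0.037, -0.14, 0.4],
    [0.949, -0.175, 0.168, -0.247, 0.037, -0.14, 0.4],
    [0.949, -0.175, 0.168, -0.247, 0.037, -0.14, 0.4],
    [0.949, -0.175, 0.168, -0.247, 0.037, -0.14, 0.4],
    [0.949, -0.175, 0.168, -0.247, 0.037, -0.14, 0.4],
    [0.949, -0.175, 0.168, -0.247, 0.037, -0.14, 0.4],
    [0.949, -0.175, 0.168, -0.247, 0.037, -0.14, 0.4],
    [0.949, -0.175, 0.168, -0.247, 0.037, -0.14, 0.4],
    [0.949, -0.175, 0.168, -0.247, 0.037, -0.14, 0.4],
    [0.949, -0.175, 0.168, -0.247, 0.037, -0.14, 0.4]
  ]
}}

```text
clock: 3.6
position: [0.454, 0.0919, 0.2249]
tcp_rot: [[0.204, 0.948, 0.245], [0.979, -0.203, -0.032], [0.019, 0.247, -0.969]]
force: [-0.1, -0.3, -0.1]
gripper_width: 0.7
gripper_force: 0.0
```

Emit:
{"op": "step_arm", "data": {
  "targets": [
    [0.949, -0.175, 0.168, -0.247, 0.037, -0.14, 0.4],
    [0.949, -0.175, 0.168, -0.247, 0.037, -0.14, 0.4],
    [0.949, -0.175, 0.168, -0.247, 0.037, -0.14, 0.4],
    [0.949, -0.175, 0.168, -0.247, 0.037, -0.14, 0.4],
    [0.949, -0.175, 0.168, -0.247, 0.037, -0.14, 0.4],
    [0.949, -0.175, 0.168, -0.247, 0.037, -0.14, 0.4],
    [0.949, -0.175, 0.168, -0.247, 0.037, -0.14, 0.4],
    [0.949, -0.175, 0.168, -0.247, 0.037, -0.14, 0.4],
    [0.949, -0.175, 0.168, -0.247, 0.037, -0.14, 0.4],
    [0, 0, 0, 0, 0, 0, 0.4]
  ]
}}

```text
clock: 4.6
position: [0.4596, 0.2647, 0.1874]
tcp_rot: [[0.074, 0.888, 0.454], [0.997, -0.068, -0.03], [0.005, 0.454, -0.891]]
force: [0.7, -0.9, -0.2]
gripper_width: 0.699
gripper_force: 0.0
```

```bash
python3 - <<'E'
from h import *
p,R=st();print(GP+.1*BZ);print((R-RG).round(3));plan(p,R,GP+.1*BZ,RG);plan(p,R,GP+.0*BZ,RG)
E
```

```text
t 4.6 p [0.4596 0.2647 0.1874] F [ 0.7 -0.9 -0.2] g 0.699 0.0 q [ 0.67 -0.32 -0.4   1.13 -0.31  2.26]
[0.45965969 0.30154249 0.17950254]
[[ 0.026  0.023 -0.046]
 [-0.002 -0.026 -0.005]
 [ 0.005 -0.046 -0.025]]
2 rows: [0.918, -0.149, 0.148, -0.259, 0.04, -0.124]
6 rows: [0.31, -0.024, 0.882, -0.086, 0.013, -0.041]
```

Emit:
{"op": "step_arm", "data": {
  "targets": [
    [0.918, -0.149, 0.148, -0.259, 0.04, -0.124, 0.4],
    [0.918, -0.149, 0.148, -0.259, 0.04, -0.124, 0.4],
    [0, 0, 1, 0, 0, 0, 0.4],
    [0, 0, 1, 0, 0, 0, 0.4],
    [0, 0, 1, 0, 0, 0, 0.4],
    [0, 0, 0.6, 0, 0, 0, 0.4],
    [0, 0, 0.5, 0, 0, 0, 0.4],
    [0, 0, 0, 0, 0, 0, 0.4]
  ]
}}

```text
clock: 5.4
position: [0.5017, 0.2976, 0.109]
tcp_rot: [[0.052, 0.865, 0.499], [0.999, -0.045, -0.026], [-0.0, 0.5, -0.866]]
force: [0.3, -0.5, -0.2]
gripper_width: 0.696
gripper_force: 0.0
```

```bash
python3 - <<'E'
from h import *
p,R=st();plan(p,R,GP,RG);plan(p,R,GP+.02*BZ,RG)
c=cam("side");cv2.imwrite("pics/s1.png",cv2.resize(c["image"][220:370,90:290,::-1],(800,600),interpolation=cv2.INTER_CUBIC))
E
```

```text
t 5.4 p [0.5017 0.2976 0.109 ] F [ 0.3 -0.5 -0.2] g 0.696 0.0 q [ 0.69 -0.21 -0.48  0.9  -0.34  2.24]
1 rows: [0.097, -0.064, 0.891, -0.001, 0.017, -0.028]
1 rows: [0.096, -0.064, -0.109, -0.001, 0.017, -0.028]
```

View pics/s1.png

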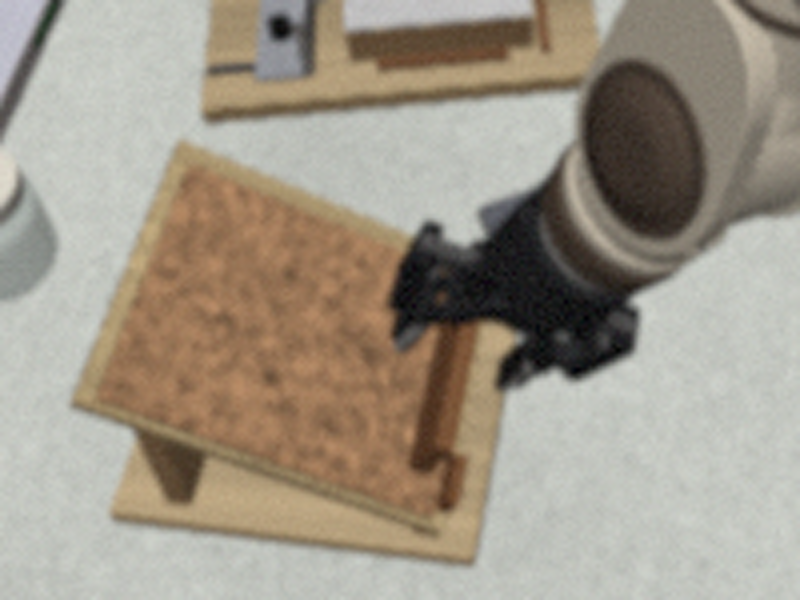

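The fingers at (400,330) and (510,380) straddle the batten at (450,390), so I'll go on and grip.

Emit:
{"op": "step_arm", "data": {
  "targets": [
    [0.1, -0.06, 0.45, 0, 0, 0, 0.4],
    [0, 0, 0.42, 0, 0, 0, 0.4],
    [0, 0, 0, 0, 0, 0, -0.3],
    [0, 0, 0, 0, 0, 0, -1],
    [0, 0, 0, 0, 0, 0, -1],
    [0, 0, 0, 0, 0, 0, -1],
    [0, 0, 0, 0, 0, 0, -1],
    [0, 0, 0, 0, 0, 0, -1]
  ]
}}

```text
clock: 6.25
position: [0.5094, 0.3001, 0.0948]
tcp_rot: [[0.051, 0.864, 0.501], [0.999, -0.045, -0.024], [0.001, 0.501, -0.865]]
force: [-4.7, -0.3, 3.6]
gripper_width: 0.129
gripper_force: 59.3
```

```bash
python3 - <<'E'
from h import *
p,R=st();print((R.T@(GP-p)).round(4), ctrl.state()["torque"])
E
```

```text
t 6.25 p [0.5094 0.3001 0.0948] F [-4.7 -0.3  3.6] g 0.129 59.3 q [ 0.68 -0.18 -0.49  0.86 -0.34  2.23]
[-0.001  -0.0007  0.0018] [ 0.02979744  0.94888986 -0.01743184]
```

Emit:
{"op": "step_arm", "data": {
  "targets": [
    [0, 0, -0.2, 0, 0, 0, -1],
    [0, 0, -0.4, 0, 0, 0, -1],
    [0, 0, -0.8, 0, 0, 0, -1],
    [0, 0, -1, 0, 0, 0, -1],
    [0, 0, -1, 0, 0, 0, -1],
    [0, 0, -1, 0, 0, 0, -1],
    [0, 0, -0.6, 0, 0, 0, -1],
    [0, 0, 0, 0, 0, 0, -1]
  ]
}}

```text
clock: 7.05
position: [0.4594, 0.303, 0.1831]
tcp_rot: [[0.051, 0.863, 0.502], [0.999, -0.045, -0.023], [0.003, 0.503, -0.864]]
force: [-0.2, 0.5, -0.4]
gripper_width: 0.135
gripper_force: 58.5
```

```bash
python3 - <<'E'
from h import *
p,R=st();print(ctrl.state()["torque"]);plan(p,R,jig(-.113,0,.105),down(10.8),24)
E
```

```text
t 7.05 p [0.4594 0.303  0.1831] F [-0.2  0.5 -0.4] g 0.135 58.5 q [ 0.75 -0.3  -0.41  1.08 -0.37  2.3 ]
[0.0207589  0.72626389 0.04517158]
24 rows: [-0.781, -0.043, 0.039, 0.219, 0.025, -0.098]
```

Emit:
{"op": "step_arm", "data": {
  "targets": [
    [-0.4, -0.02, 0.02, 0.11, 0.012, -0.05, -1],
    [-0.6, -0.03, 0.03, 0.165, 0.019, -0.074, -1],
    [-0.781, -0.043, 0.039, 0.219, 0.025, -0.098, -1],
    [-0.781, -0.043, 0.039, 0.219, 0.025, -0.098, -1],
    [-0.781, -0.043, 0.039, 0.219, 0.025, -0.098, -1],
    [-0.781, -0.043, 0.039, 0.219, 0.025, -0.098, -1],
    [-0.781, -0.043, 0.039, 0.219, 0.025, -0.098, -1],
    [-0.781, -0.043, 0.039, 0.219, 0.025, -0.098, -1],
    [-0.781, -0.043, 0.039, 0.219, 0.025, -0.098, -1],
    [-0.781, -0.043, 0.039, 0.219, 0.025, -0.098, -1]
  ]
}}

```text
clock: 8.05
position: [0.4534, 0.1557, 0.1713]
tcp_rot: [[-0.041, 0.949, 0.314], [0.999, 0.043, -0.002], [-0.015, 0.313, -0.949]]
force: [0.0, -0.4, -0.6]
gripper_width: 0.136
gripper_force: 58.5
```

Emit:
{"op": "step_arm", "data": {
  "targets": [
    [-0.781, -0.043, 0.039, 0.219, 0.025, -0.098, -1],
    [-0.781, -0.043, 0.039, 0.219, 0.025, -0.098, -1],
    [-0.781, -0.043, 0.039, 0.219, 0.025, -0.098, -1],
    [-0.781, -0.043, 0.039, 0.219, 0.025, -0.098, -1],
    [-0.781, -0.043, 0.039, 0.219, 0.025, -0.098, -1],
    [-0.781, -0.043, 0.039, 0.219, 0.025, -0.098, -1],
    [-0.781, -0.043, 0.039, 0.219, 0.025, -0.098, -1],
    [-0.781, -0.043, 0.039, 0.219, 0.025, -0.098, -1],
    [-0.781, -0.043, 0.039, 0.219, 0.025, -0.098, -1],
    [-0.781, -0.043, 0.039, 0.219, 0.025, -0.098, -1]
  ]
}}

```text
clock: 9.05
position: [0.46, -0.0005, 0.1643]
tcp_rot: [[-0.141, 0.985, 0.099], [0.99, 0.141, 0.004], [-0.01, 0.099, -0.995]]
force: [0.2, -0.2, -1.5]
gripper_width: 0.133
gripper_force: 58.5
```

Emit:
{"op": "step_arm", "data": {
  "targets": [
    [-0.781, -0.043, 0.039, 0.219, 0.025, -0.098, -1],
    [-0.781, -0.043, 0.039, 0.219, 0.025, -0.098, -1],
    [-0.781, -0.043, 0.039, 0.219, 0.025, -0.098, -1],
    [-0.6, -0.03, 0.03, 0.165, 0.019, -0.074, -1],
    [-0.4, -0.02, 0.02, 0.11, 0.012, -0.05, -1],
    [0, 0, 0, 0, 0, 0, -1],
    [0, 0, 0, 0, 0, 0, -1]
  ]
}}

```text
clock: 9.75
position: [0.4676, -0.0655, 0.1618]
tcp_rot: [[-0.182, 0.983, 0.007], [0.983, 0.182, -0.001], [-0.002, 0.007, -1.0]]
force: [-0.4, -0.2, -1.6]
gripper_width: 0.127
gripper_force: 58.5
```

```bash
python3 - <<'E'
from h import *
p,R=st();plan(p,R,jig(-.113,0,.105),down(10.8))
# board surface: plane & extents in jig coords, both views
for n in("top","side"):
    c=cam(n);W=cloud(c);hsv=cv2.cvtColor(c["image"],cv2.COLOR_RGB2HSV)
    J=np.stack([(W-LAY)@JX,(W-LAY)@JY,W[...,2]-LAY[2]],-1)
    m=(abs(J[...,1])<.1)&(J[...,0]>-.15)&(J[...,0]<.12)&(J[...,2]>.035)&(J[...,2]<.1)&(hsv[...,0]<22)&(hsv[...,1]>90)
    k,l,s_,ce=cv2.connectedComponentsWithStats(m.astype(np.uint8));i=1+s_[1:,4].argmax();m=l==i
    q=J[m];f=q[(q[:,0]>-.06)]
    A=np.c_[f[:,:2],np.ones(len(f))];k=np.linalg.lstsq(A,f[:,2],rcond=None)[0]
    r=cv2.minAreaRect((f[:,:2]*1000).astype(np.float32));print(n,len(f),"slope deg x,y",np.degrees(k[:2]).round(2),"z at centre",k[2].round(4),"rect",np.round(r[0],1),np.round(r[1],1),round(r[2],1),"max",f.max(0).round(4))
    cv2.imwrite(f"pics/{n}2.png",cv2.resize(c["image"][...,::-1],(768,576)))
E
```

```text
t 9.75 p [ 0.4676 -0.0655  0.1618] F [-0.4 -0.2 -1.6] g 0.127 58.5 q [-0.14 -0.12 -0.21  1.47  0.    1.25]
1 rows: [-0.298, 0.008, -0.059, 0.072, 0.023, -0.054]
top 490 slope deg x,y [-0.52  0.01] z at centre 0.072 rect [50.8 -5.1] [130.1  42.6] 88.6 max [0.0723 0.0596 0.0784]
side 1462 slope deg x,y [ 0.31 -0.02] z at centre 0.0701 rect [4.9 7.4] [129.6 149. ] 0.1 max [0.0696 0.0819 0.0747]
```

The side view finds the sheet level within 0.4°, front edge at jig x = 70 mm, centre 7 mm to the left, and yaw correct. I'll shift right 7 mm and lower it.

Emit:
{"op": "step_arm", "data": {
  "targets": [
    [-0.36, 0, 0.5, 0.05, 0.02, -0.05, -1],
    [0, 0, 0.8, 0, 0, 0, -1],
    [0, 0, 0.8, 0, 0, 0, -1],
    [0, 0, 0.5, 0, 0, 0, -1],
    [0, 0, 0.3, 0, 0, 0, -1],
    [0, 0, 0, 0, 0, 0, -1]
  ]
}}

```text
clock: 10.45
position: [0.469, -0.0724, 0.1034]
tcp_rot: [[-0.188, 0.982, 0.001], [0.982, 0.188, -0.0], [-0.0, 0.001, -1.0]]
force: [0.4, 0.8, -1.8]
gripper_width: 0.128
gripper_force: 58.4
```

```bash
python3 - <<'E'
from h import *
p,R=st();print("jig",((p-LAY)@JX).round(4),((p-LAY)@JY).round(4),(p[2]-.058).round(4));plan(p,R,jig(-.113,-.0014,.040),down(10.8))
E
```

```text
t 10.45 p [ 0.469  -0.0724  0.1034] F [ 0.4  0.8 -1.8] g 0.128 58.4 q [-0.15 -0.1  -0.3   1.36  0.    1.23]
jig -0.113 -0.0011 0.0454
1 rows: [-0.017, -0.0, 0.268, 0.014, 0.005, 0.008]
```

Emit:
{"op": "step_arm", "data": {
  "targets": [
    [0, 0, 0.1, 0, 0, 0, -1],
    [0, 0, 0.1, 0, 0, 0, -1],
    [0, 0, 0, 0, 0, 0, -1]
  ]
}}

```text
clock: 10.75
position: [0.4695, -0.0725, 0.1003]
tcp_rot: [[-0.188, 0.982, 0.003], [0.982, 0.188, -0.0], [-0.001, 0.003, -1.0]]
force: [0.2, -0.6, -2.0]
gripper_width: 0.131
gripper_force: 58.6
```

Emit:
{"op": "step_arm", "data": {
  "targets": [
    [0, 0, 0.04, 0, 0, 0, -1],
    [0, 0, 0, 0, 0, 0, -1]
  ]
}}

```text
clock: 10.95
position: [0.4695, -0.0725, 0.0994]
tcp_rot: [[-0.188, 0.982, 0.003], [0.982, 0.188, -0.0], [-0.001, 0.003, -1.0]]
force: [-0.5, 0.3, -2.0]
gripper_width: 0.131
gripper_force: 58.6
```

Emit:
{"op": "step_arm", "data": {
  "targets": [
    [0, 0, 0.03, 0, 0, 0, -1],
    [0, 0, 0, 0, 0, 0, -1]
  ]
}}

```text
clock: 11.15
position: [0.4694, -0.0725, 0.0987]
tcp_rot: [[-0.188, 0.982, 0.003], [0.982, 0.188, -0.0], [-0.001, 0.002, -1.0]]
force: [0.8, -0.2, -1.8]
gripper_width: 0.128
gripper_force: 58.6
```

Emit:
{"op": "step_arm", "data": {
  "targets": [
    [0, 0, 0.03, 0, 0, 0, -1],
    [0, 0, 0, 0, 0, 0, -1]
  ]
}}

```text
clock: 11.35
position: [0.4693, -0.0725, 0.0981]
tcp_rot: [[-0.188, 0.982, 0.002], [0.982, 0.188, -0.0], [-0.001, 0.002, -1.0]]
force: [0.1, -0.1, -0.9]
gripper_width: 0.127
gripper_force: 58.5
```

Emit:
{"op": "step_arm", "data": {
  "targets": [
    [0, 0, 0.03, 0, 0, 0, -1],
    [0, 0, 0, 0, 0, 0, -1]
  ]
}}

```text
clock: 11.55
position: [0.4694, -0.0725, 0.0977]
tcp_rot: [[-0.188, 0.982, 0.003], [0.982, 0.188, -0.0], [-0.001, 0.003, -1.0]]
force: [-0.7, -0.7, 1.5]
gripper_width: 0.133
gripper_force: 58.9
```

Emit:
{"op": "step_arm", "data": {
  "targets": [
    [0, 0, 0.03, 0, 0, 0, -1],
    [0, 0, 0, 0, 0, 0, -1]
  ]
}}

```text
clock: 11.75
position: [0.4694, -0.0726, 0.0976]
tcp_rot: [[-0.188, 0.982, 0.003], [0.982, 0.188, -0.001], [-0.001, 0.003, -1.0]]
force: [-4.2, -0.3, 5.0]
gripper_width: 0.13
gripper_force: 59.6
```

The board is laid, with contact at TCP z of about 0.098. I'll ease off to a light touch and slide.

Emit:
{"op": "step_arm", "data": {
  "targets": [
    [0, 0, -0.06, 0, 0, 0, -1],
    [0, 0.15, 0, 0, 0, 0, -1],
    [0, 0.2, 0, 0, 0, 0, -1],
    [0, 0.2, 0, 0, 0, 0, -1],
    [0, 0.15, 0, 0, 0, 0, -1],
    [0, 0, 0, 0, 0, 0, -1]
  ]
}}

```text
clock: 12.35
position: [0.4835, -0.0698, 0.0979]
tcp_rot: [[-0.188, 0.982, 0.002], [0.982, 0.188, -0.0], [-0.001, 0.002, -1.0]]
force: [-1.3, 0.0, -2.4]
gripper_width: 0.133
gripper_force: 58.5
```

```bash
python3 - <<'E'
from h import *
p,R=st();print("jig",((p-LAY)@JX).round(4),((p-LAY)@JY).round(4),(p[2]-.058).round(4))
c=cam("side");cv2.imwrite("pics/s3.png",cv2.resize(c["image"][170:270,130:265,::-1],(800,592),interpolation=cv2.INTER_CUBIC))
E
```

```text
t 12.35 p [ 0.4835 -0.0698  0.0979] F [-1.3  0.  -2.4] g 0.133 58.5 q [-0.14 -0.06 -0.28  1.35  0.    1.24]
jig -0.0983 -0.0012 0.0399
```

View pics/s3.png

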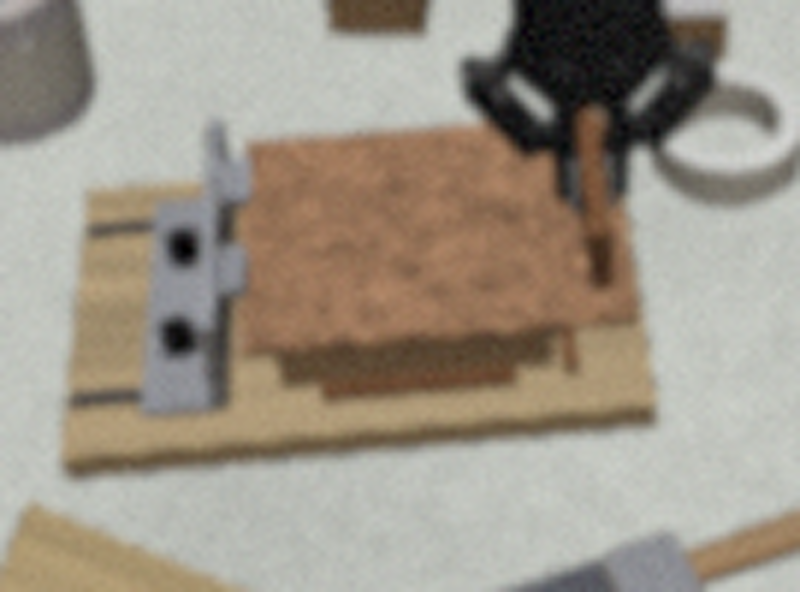

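The board is level, with its front edge (245,150–350) just at the clips (235,180 and 235,270). About 11 mm remain by sight.

Emit:
{"op": "step_arm", "data": {
  "targets": [
    [0, 0.1, 0, 0, 0, 0, -1],
    [0, 0.1, 0, 0, 0, 0, -1],
    [0, 0.1, 0, 0, 0, 0, -1],
    [0, 0.05, 0, 0, 0, 0, -1],
    [0, 0, 0, 0, 0, 0, -1]
  ]
}}

```text
clock: 12.9
position: [0.4901, -0.0685, 0.0982]
tcp_rot: [[-0.188, 0.982, 0.003], [0.982, 0.188, -0.0], [-0.001, 0.002, -1.0]]
force: [0.2, 0.3, -1.5]
gripper_width: 0.128
gripper_force: 58.5
```

Emit:
{"op": "step_arm", "data": {
  "targets": [
    [0, 0.05, 0, 0, 0, 0, -1],
    [0, 0.05, 0, 0, 0, 0, -1],
    [0, 0, 0, 0, 0, 0, -1]
  ]
}}

```text
clock: 13.2
position: [0.4921, -0.0682, 0.0982]
tcp_rot: [[-0.188, 0.982, 0.003], [0.982, 0.188, -0.0], [-0.001, 0.002, -1.0]]
force: [-0.7, -0.6, -1.1]
gripper_width: 0.131
gripper_force: 58.5
```

Emit:
{"op": "step_arm", "data": {
  "targets": [
    [0, 0.05, 0, 0, 0, 0, -1],
    [0, 0, 0, 0, 0, 0, -1]
  ]
}}

```text
clock: 13.4
position: [0.4929, -0.068, 0.0981]
tcp_rot: [[-0.188, 0.982, 0.002], [0.982, 0.188, -0.0], [-0.001, 0.002, -1.0]]
force: [-0.7, -0.4, -1.7]
gripper_width: 0.129
gripper_force: 58.6
```

Emit:
{"op": "step_arm", "data": {
  "targets": [
    [0, 0.05, 0, 0, 0, 0, -1],
    [0, 0, 0, 0, 0, 0, -1]
  ]
}}

```text
clock: 13.6
position: [0.4931, -0.0681, 0.0979]
tcp_rot: [[-0.188, 0.982, 0.0], [0.982, 0.188, -0.001], [-0.001, 0.0, -1.0]]
force: [-5.6, -2.1, -0.1]
gripper_width: 0.132
gripper_force: 59.1
```

Emit:
{"op": "step_arm", "data": {
  "targets": [
    [0, 0.05, 0, 0, 0, 0, -1],
    [0, 0, 0, 0, 0, 0, -1]
  ]
}}

```text
clock: 13.8
position: [0.4931, -0.0681, 0.0978]
tcp_rot: [[-0.187, 0.982, -0.002], [0.982, 0.187, -0.001], [-0.001, -0.002, -1.0]]
force: [-11.0, -3.4, 2.2]
gripper_width: 0.13
gripper_force: 59.5
```

Backstop contact at 5–11 N. I'll relax the push, then release and rise.

Emit:
{"op": "step_arm", "data": {
  "targets": [
    [0, -0.07, 0, 0, 0, 0, -1],
    [0, 0, 0, 0, 0, 0, -1]
  ]
}}

```text
clock: 14.0
position: [0.4931, -0.0681, 0.0981]
tcp_rot: [[-0.188, 0.982, 0.002], [0.982, 0.188, -0.001], [-0.001, 0.001, -1.0]]
force: [-4.4, -2.2, -0.9]
gripper_width: 0.129
gripper_force: 59.2
```

Emit:
{"op": "step_arm", "data": {
  "targets": [
    [0, 0, 0, 0, 0, 0, -0.4],
    [0, 0, 0, 0, 0, 0, 0],
    [0, 0, 0, 0, 0, 0, 0],
    [0, 0, 0, 0, 0, 0, 0]
  ]
}}

```text
clock: 14.4
position: [0.4938, -0.0678, 0.0983]
tcp_rot: [[-0.188, 0.982, 0.003], [0.982, 0.188, -0.0], [-0.001, 0.003, -1.0]]
force: [-0.2, -0.3, -0.9]
gripper_width: 0.501
gripper_force: 0.0
```

Emit:
{"op": "step_arm", "data": {
  "targets": [
    [0, 0, -0.3, 0, 0, 0, 0],
    [0, 0, -0.8, 0, 0, 0, 0],
    [0, 0, -1, 0, 0, 0, 0],
    [0, 0, -1, 0, 0, 0, 0.3],
    [0, 0, -1, 0, 0, 0, 1],
    [0, 0, -1, 0, 0, 0, 1],
    [0, 0, -0.4, 0, 0, 0, 1],
    [0, 0, 0, 0, 0, 0, 1]
  ]
}}

```text
clock: 15.2
position: [0.4938, -0.0679, 0.2093]
tcp_rot: [[-0.188, 0.982, 0.005], [0.982, 0.188, -0.001], [-0.002, 0.004, -1.0]]
force: [-0.9, -0.8, -1.0]
gripper_width: 1.002
gripper_force: 0.0
```

```bash
cat >> h.py <<'E'
SL=np.array([.4583,-.3326,0]);SY=4.5
def boardfit():
    for n in("top","side"):
        c=cam(n);W=cloud(c);hsv=cv2.cvtColor(c["image"],cv2.COLOR_RGB2HSV)
        J=np.stack([(W-LAY)@JX,(W-LAY)@JY,W[...,2]-LAY[2]],-1)
        m=(abs(J[...,1])<.1)&(J[...,0]>-.13)&(J[...,0]<.12)&(abs(J[...,2]-.006)<.006)&(hsv[...,1]>70)
        k,l,s_,ce=cv2.connectedComponentsWithStats(m.astype(np.uint8));f=J[l==1+s_[1:,4].argmax()]
        r=cv2.minAreaRect((f[:,:2]*1000).astype(np.float32));print(n,len(f),"z",np.median(f[:,2]).round(4),"rect",np.round(r[0],1),np.round(r[1],1),round(r[2],1),np.percentile(f[:,:2],[.5,99.5],axis=0).round(4).tolist())
        b=J[(abs(J[...,1])<.1)&(J[...,0]>-.13)&(J[...,0]<-.05)&(J[...,2]>.03)&(J[...,2]<.056)]
        if len(b)>20: r=cv2.minAreaRect((b[:,:2]*1000).astype(np.float32));print("  batten",np.round(r[0],1),np.round(r[1],1),round(r[2],1))
E
python3 - <<'E'
from h import *
p,R=st();boardfit();H=SL+[0,0,.16]
plan(p,R,H,down(SY),18)
E
```

```text
t 15.2 p [ 0.4938 -0.0679  0.2093] F [-0.9 -0.8 -1. ] g 1.002 0.0 q [-0.14 -0.05 -0.06  1.56 -0.    1.25]
top 171 z 0.0065 rect [-71.7 -55.8] [41.  64.5] 90.0 [[-0.1039, -0.0763], [-0.0417, -0.0357]]
  batten [-87.3 -48.1] [14.1 12.5] 81.4
side 2099 z 0.0051 rect [-6.2  0.7] [152.1 200.2] 89.8 [[-0.1052, -0.0726], [0.0916, 0.0757]]
  batten [-89.3  -0.5] [ 12.  112.5] 0.2
18 rows: [-0.715, -0.198, 0.137, 0.002, 0.001, 0.061]
```

Emit:
{"op": "step_arm", "data": {
  "targets": [
    [-0.4, -0.1, 0.08, 0, 0, 0.06, 1],
    [-0.715, -0.198, 0.137, 0, 0, 0.061, 1],
    [-0.715, -0.198, 0.137, 0, 0, 0.061, 1],
    [-0.715, -0.198, 0.137, 0, 0, 0.061, 1],
    [-0.715, -0.198, 0.137, 0, 0, 0.061, 1],
    [-0.715, -0.198, 0.137, 0, 0, 0.061, 1],
    [-0.715, -0.198, 0.137, 0, 0, 0.061, 1],
    [-0.715, -0.198, 0.137, 0, 0, 0.061, 1],
    [-0.715, -0.198, 0.137, 0, 0, 0.061, 1],
    [-0.715, -0.198, 0.137, 0, 0, 0.061, 1]
  ]
}}

```text
clock: 16.3
position: [0.4778, -0.21, 0.1817]
tcp_rot: [[-0.127, 0.992, 0.003], [0.992, 0.127, -0.0], [-0.001, 0.003, -1.0]]
force: [0.1, 0.4, 0.6]
gripper_width: 0.997
gripper_force: 0.0
```

Emit:
{"op": "step_arm", "data": {
  "targets": [
    [-0.715, -0.198, 0.137, 0, 0, 0.061, 1],
    [-0.715, -0.198, 0.137, 0, 0, 0.061, 1],
    [-0.715, -0.198, 0.137, 0, 0, 0.061, 1],
    [-0.715, -0.198, 0.137, 0, 0, 0.061, 1],
    [-0.715, -0.198, 0.137, 0, 0, 0.061, 1],
    [-0.715, -0.198, 0.137, 0, 0, 0.061, 1],
    [-0.715, -0.198, 0.137, 0, 0, 0.061, 1],
    [-0.4, -0.1, 0.08, 0, 0, 0.03, 1],
    [0, 0, 0, 0, 0, 0, 1]
  ]
}}

```text
clock: 17.2
position: [0.4598, -0.3205, 0.1607]
tcp_rot: [[-0.081, 0.997, 0.002], [0.997, 0.081, -0.0], [-0.0, 0.002, -1.0]]
force: [0.4, 0.6, -0.4]
gripper_width: 1.001
gripper_force: 0.0
```

```bash
python3 - <<'E'
from h import *
for n in("top","side"):
    W=cloud(load(n));m=(W[...,2]>.05)&(W[...,2]<.1)&(W[...,0]>.4)&(W[...,0]<.6)&(W[...,1]<-.34)&(W[...,1]>-.56);q=W[m]
    print(n,len(q),q.min(0).round(3),q.max(0).round(3));k=np.argsort(np.hypot(q[:,0]-.458,q[:,1]+.333))[:3];print(q[k].round(3).tolist())
c=cam("side");W=cloud(c);m=(abs(W[...,2]-.038)<.008)&(W[...,0]>.4)&(W[...,0]<.52)&(W[...,1]<-.24)&(W[...,1]>-.42)
r=cv2.minAreaRect((W[m][:,:2]*1000).astype(np.float32));print("slab side",m.sum(),r)
p,R=st();plan(p,R,SL+[0,0,.16],down(SY));plan(p,R,SL+[0,0,.05],down(SY))
E
```

```text
top 416 [ 0.476 -0.5    0.05 ] [ 0.554 -0.389  0.094]
[[0.533, -0.39, 0.063], [0.534, -0.389, 0.054], [0.532, -0.393, 0.05]]
side 43 [ 0.473 -0.487  0.05 ] [ 0.488 -0.433  0.091]
[[0.48, -0.433, 0.077], [0.48, -0.435, 0.085], [0.48, -0.436, 0.057]]
slab side 420 ((457.4951477050781, -344.425537109375), (80.21624755859375, 173.5198974609375), 14.074097633361816)
t 17.25 p [ 0.46   -0.3198  0.161 ] F [ 0.5 -0.6  0.3] g 0.999 0.0 q [-0.61  0.09 -0.    1.47  0.    0.88]
1 rows: [-0.63, -0.135, 0.048, 0.022, 0.002, 0.03]
6 rows: [-0.105, -0.023, 0.925, 0.004, 0.0, 0.005]
```

The mug handle is at (0.53, -0.39), clear of the gripper. I'll descend onto the slab.

Emit:
{"op": "step_arm", "data": {
  "targets": [
    [-0.63, -0.13, 0.05, 0.02, 0, 0.03, 1],
    [0, 0, 0.6, 0, 0, 0, 1],
    [0, 0, 1, 0, 0, 0, 1],
    [0, 0, 1, 0, 0, 0, 1],
    [0, 0, 1, 0, 0, 0, 1],
    [0, 0, 1, 0, 0, 0, 1],
    [0, 0, 0.6, 0, 0, 0, 1],
    [0, 0, 0.3, 0, 0, 0, 1],
    [0, 0, 0, 0, 0, 0, 1]
  ]
}}

```text
clock: 18.15
position: [0.4584, -0.332, 0.0495]
tcp_rot: [[-0.079, 0.997, -0.0], [0.997, 0.079, 0.0], [0.0, -0.0, -1.0]]
force: [-0.8, 0.6, 0.4]
gripper_width: 0.999
gripper_force: 0.0
```

```bash
python3 - <<'E'
from h import *
p,R=st();plan(p,R,SL+[0,0,.03],down(SY))
c=cam("side");cv2.imwrite("pics/s4.png",cv2.resize(c["image"][110:210,190:310,::-1],(720,600),interpolation=cv2.INTER_CUBIC))
E
```

```text
t 18.15 p [ 0.4584 -0.332   0.0495] F [-0.8  0.6  0.4] g 0.999 0.0 q [-0.63  0.14 -0.16  1.26 -0.    0.86]
1 rows: [-0.03, -0.007, 0.973, -0.003, -0.001, 0.009]
```

View pics/s4.png

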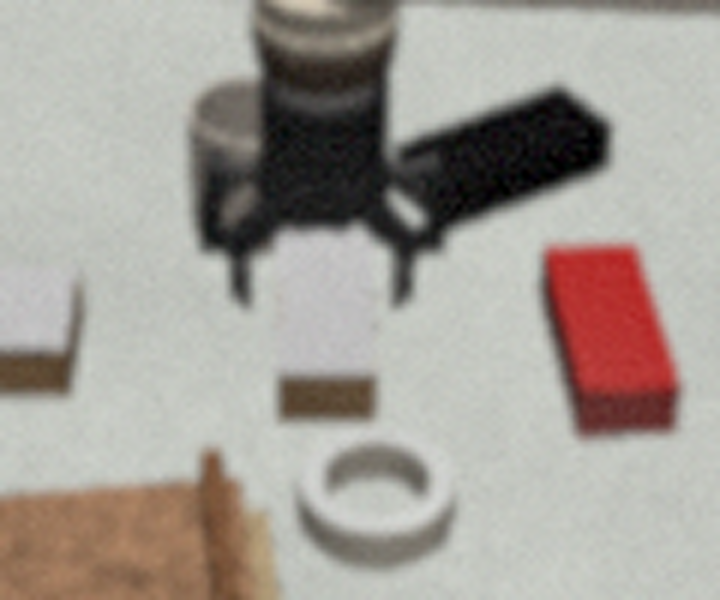

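The fingers (240,270 and 400,270) straddle the white slab (325,300).

Emit:
{"op": "step_arm", "data": {
  "targets": [
    [-0.03, 0, 0.5, 0, 0, 0.01, 1],
    [0, 0, 0.42, 0, 0, 0, 1],
    [0, 0, 0, 0, 0, 0, 0.6],
    [0, 0, 0, 0, 0, 0, 0],
    [0, 0, 0, 0, 0, 0, -1],
    [0, 0, 0, 0, 0, 0, -1],
    [0, 0, 0, 0, 0, 0, -1],
    [0, 0, 0, 0, 0, 0, -1]
  ]
}}

```text
clock: 19.0
position: [0.4588, -0.3329, 0.0319]
tcp_rot: [[-0.078, 0.997, 0.001], [0.997, 0.078, -0.001], [-0.001, 0.001, -1.0]]
force: [-0.6, -0.6, 0.2]
gripper_width: 0.691
gripper_force: 66.5
```

Emit:
{"op": "step_arm", "data": {
  "targets": [
    [0, 0, -0.2, 0, 0, 0, -1],
    [0, 0, -0.6, 0, 0, 0, -1],
    [0, 0, -1, 0, 0, 0, -1],
    [0, 0, -1, 0, 0, 0, -1],
    [0, 0, -1, 0, 0, 0, -1],
    [0, 0, -1, 0, 0, 0, -1],
    [0, 0, -1, 0, 0, 0, -1],
    [0, 0, -1, 0, 0, 0, -1],
    [0, 0, -0.4, 0, 0, 0, -1],
    [0, 0, 0, 0, 0, 0, -1]
  ]
}}

```text
clock: 20.0
position: [0.4591, -0.3332, 0.1774]
tcp_rot: [[-0.078, 0.997, 0.003], [0.997, 0.078, -0.002], [-0.002, 0.002, -1.0]]
force: [-0.5, -0.1, -2.0]
gripper_width: 0.689
gripper_force: 66.2
```

```bash
python3 - <<'E'
from h import *
p,R=st()
T=jig(-.003,0,.16)
for y in(100.8,-79.2): plan(p,R,T,down(y),18)
E
```

```text
t 20.0 p [ 0.4591 -0.3332  0.1774] F [-0.5 -0.1 -2. ] g 0.689 66.2 q [-0.63  0.11  0.05  1.51 -0.    0.86]
18 rows: [0.286, 0.915, -0.112, -0.0, 0.002, -0.934]
18 rows: [0.908, -0.199, -0.114, 0.002, 0.0, 0.811]
```

Emit:
{"op": "step_arm", "data": {
  "targets": [
    [0.143, 0.457, -0.056, 0, 0, -0.467, -1],
    [0.143, 0.457, -0.056, 0, 0, -0.467, -1],
    [0.286, 0.915, -0.112, 0, 0, -0.934, -1],
    [0.286, 0.915, -0.112, 0, 0, -0.934, -1],
    [0.286, 0.915, -0.112, 0, 0, -0.934, -1],
    [0.286, 0.915, -0.112, 0, 0, -0.934, -1],
    [0.286, 0.915, -0.112, 0, 0, -0.934, -1],
    [0.286, 0.915, -0.112, 0, 0, -0.934, -1],
    [0.286, 0.915, -0.112, 0, 0, -0.934, -1],
    [0.286, 0.915, -0.112, 0, 0, -0.934, -1]
  ]
}}

```text
clock: 21.0
position: [0.5806, -0.2168, 0.1945]
tcp_rot: [[-0.797, 0.604, -0.001], [0.604, 0.797, 0.0], [0.001, -0.001, -1.0]]
force: [0.7, -0.1, -2.5]
gripper_width: 0.686
gripper_force: 66.2
```

Emit:
{"op": "step_arm", "data": {
  "targets": [
    [0.286, 0.915, -0.112, 0, 0, -0.934, -1],
    [0.286, 0.915, -0.112, 0, 0, -0.934, -1],
    [0.286, 0.915, -0.112, 0, 0, -0.934, -1],
    [0.286, 0.915, -0.112, 0, 0, -0.934, -1],
    [0.286, 0.915, -0.112, 0, 0, -0.934, -1],
    [0.286, 0.915, -0.112, 0, 0, -0.934, -1],
    [0.286, 0.915, -0.112, 0, 0, -0.934, -1],
    [0.143, 0.457, -0.056, 0, 0, -0.467, -1],
    [0.143, 0.457, -0.056, 0, 0, -0.467, -1],
    [0, 0, 0, 0, 0, 0, -1]
  ]
}}

```text
clock: 22.0
position: [0.5829, -0.0669, 0.2129]
tcp_rot: [[-0.995, -0.097, -0.001], [-0.097, 0.995, -0.0], [0.001, -0.0, -1.0]]
force: [-0.8, -0.8, -1.9]
gripper_width: 0.689
gripper_force: 66.2
```

```bash
cat >> h.py <<'E'
def slabfit(z0,tol=.012):
    for n in("top","side"):
        c=cam(n);W=cloud(c);hsv=cv2.cvtColor(c["image"],cv2.COLOR_RGB2HSV)
        J=np.stack([(W-LAY)@JX,(W-LAY)@JY,W[...,2]-LAY[2]],-1)
        m=(abs(J[...,1])<.06)&(abs(J[...,0])<.11)&(abs(J[...,2]-z0)<tol)&(hsv[...,1]<50)&(hsv[...,2]>90)
        k,l,s_,ce=cv2.connectedComponentsWithStats(m.astype(np.uint8))
        if k<2: print(n,"none");continue
        f=J[l==1+s_[1:,4].argmax()];r=cv2.minAreaRect((f[:,:2]*1000).astype(np.float32));print(n,len(f),"z",np.median(f[:,2]).round(4),"rect",np.round(r[0],1),np.round(r[1],1),round(r[2],1),np.percentile(f[:,:2],[.5,99.5],axis=0).round(4).tolist())
E
python3 - <<'E'
from h import *
p,R=st();slabfit(p[2]-.058+.006)
for z in(.16,.06,.045): plan(p,R,jig(-.003,0,z),down(100.8))
E
```

```text
t 22.0 p [ 0.5829 -0.0669  0.2129] F [-0.8 -0.8 -1.9] g 0.689 66.2 q [-0.11  0.16  0.18  1.58 -0.   -0.21]
top 53 z 0.1615 rect [-48. -40.] [ 7.5 45.8] 80.6 [[-0.0702, -0.0432], [-0.0258, -0.0327]]
side 305 z 0.1603 rect [-40.4 -16.4] [65.9 60.8] 85.0 [[-0.0717, -0.048], [-0.0102, 0.0186]]
1 rows: [0.221, 0.834, -0.254, -0.001, -0.008, -0.913]
5 rows: [0.038, 0.168, 0.949, -0.0, -0.002, -0.183]
6 rows: [0.031, 0.14, 0.916, -0.0, -0.001, -0.152]
```

Emit:
{"op": "step_arm", "data": {
  "targets": [
    [0.1, 0.42, 0, 0, 0, -0.456, -1],
    [0.11, 0.42, 0, 0, 0, -0.456, -1],
    [0, 0, 0.5, 0, 0, 0, -1],
    [0, 0, 0.9, 0, 0, 0, -1],
    [0, 0, 1, 0, 0, 0, -1],
    [0, 0, 1, 0, 0, 0, -1],
    [0, 0, 0.8, 0, 0, 0, -1],
    [0, 0, 0.4, 0, 0, 0, -1],
    [0, 0, 0, 0, 0, 0, -1]
  ]
}}

```text
clock: 23.0
position: [0.5766, -0.0522, 0.1199]
tcp_rot: [[-0.983, -0.184, -0.002], [-0.184, 0.983, -0.0], [0.002, -0.0, -1.0]]
force: [-0.3, -0.1, -1.7]
gripper_width: 0.691
gripper_force: 66.2
```

```bash
python3 - <<'E'
from h import *
p,R=st();slabfit(p[2]-.058+.006);boardfit()
print("jig",((p-LAY)@JX).round(4),((p-LAY)@JY).round(4),(p[2]-.058).round(4))
plan(p,R,jig(-.003,0,.045),down(100.8))
E
```

```text
t 23.0 p [ 0.5766 -0.0522  0.1199] F [-0.3 -0.1 -1.7] g 0.691 66.2 q [-0.09  0.15 -0.02  1.4  -0.   -0.27]
top 106 z 0.0687 rect [-45.  -21.2] [19.1 54.5] 89.5 [[-0.0722, -0.0308], [-0.0179, -0.0116]]
side 270 z 0.0687 rect [-44.5  -1.8] [62.3 58.8] 89.9 [[-0.0737, -0.0315], [-0.0158, 0.0293]]
top 595 z 0.0065 rect [-45.4 -39.8] [116.9  73. ] 0.0 [[-0.1035, -0.0762], [0.0087, -0.0045]]
  batten [-81.8 -31.1] [49.6 22.4] 89.7
side 1266 z 0.0052 rect [-6.1  3.5] [200.1 147.3] 0.3 [[-0.1056, -0.0599], [0.0918, 0.0762]]
  batten [-75.8  -0.8] [112.   45.1] 84.8
jig -0.0035 -0.0014 0.0619
1 rows: [-0.028, 0.068, 0.847, -0.001, -0.021, -0.036]
```

Emit:
{"op": "step_arm", "data": {
  "targets": [
    [-0.1, 0.07, 0.4, 0, -0.02, -0.03, -1],
    [0, 0, 0.4, 0, 0, 0, -1],
    [0, 0, 0.2, 0, 0, 0, -1],
    [0, 0, 0, 0, 0, 0, -1]
  ]
}}

```text
clock: 23.6
position: [0.5784, -0.0499, 0.1006]
tcp_rot: [[-0.982, -0.188, 0.001], [-0.188, 0.982, -0.0], [-0.001, -0.0, -1.0]]
force: [-0.6, -0.2, -2.4]
gripper_width: 0.695
gripper_force: 66.2
```

Emit:
{"op": "step_arm", "data": {
  "targets": [
    [0, 0, 0.08, 0, 0, 0, -1],
    [0, 0, 0, 0, 0, 0, -1]
  ]
}}

```text
clock: 23.8
position: [0.579, -0.05, 0.1002]
tcp_rot: [[-0.982, -0.188, 0.003], [-0.188, 0.982, -0.0], [-0.002, -0.001, -1.0]]
force: [-0.2, -0.1, -1.3]
gripper_width: 0.693
gripper_force: 66.2
```

Emit:
{"op": "step_arm", "data": {
  "targets": [
    [0, 0, 0.04, 0, 0, 0, -1],
    [0, 0, 0, 0, 0, 0, -1]
  ]
}}

```text
clock: 24.0
position: [0.5791, -0.05, 0.0994]
tcp_rot: [[-0.982, -0.188, 0.003], [-0.188, 0.982, -0.0], [-0.003, -0.001, -1.0]]
force: [0.0, -0.1, -1.4]
gripper_width: 0.693
gripper_force: 66.2
```

Emit:
{"op": "step_arm", "data": {
  "targets": [
    [0, 0, 0.04, 0, 0, 0, -1],
    [0, 0, 0, 0, 0, 0, -1]
  ]
}}

```text
clock: 24.2
position: [0.579, -0.05, 0.0985]
tcp_rot: [[-0.982, -0.188, 0.002], [-0.188, 0.982, -0.0], [-0.002, -0.001, -1.0]]
force: [0.0, -0.8, -2.2]
gripper_width: 0.692
gripper_force: 66.2
```

Emit:
{"op": "step_arm", "data": {
  "targets": [
    [0, 0, 0.05, 0, 0, 0, -1],
    [0, 0, 0, 0, 0, 0, -1]
  ]
}}

```text
clock: 24.4
position: [0.579, -0.05, 0.0974]
tcp_rot: [[-0.982, -0.188, 0.002], [-0.188, 0.982, -0.0], [-0.002, -0.001, -1.0]]
force: [1.8, -0.5, -3.0]
gripper_width: 0.69
gripper_force: 66.2
```

Emit:
{"op": "step_arm", "data": {
  "targets": [
    [0, 0, 0.04, 0, 0, 0, -1],
    [0, 0, 0, 0, 0, 0, -1]
  ]
}}

```text
clock: 24.6
position: [0.579, -0.05, 0.0966]
tcp_rot: [[-0.982, -0.188, 0.002], [-0.188, 0.982, -0.0], [-0.002, -0.001, -1.0]]
force: [0.6, -0.4, -2.9]
gripper_width: 0.693
gripper_force: 66.2
```

Emit:
{"op": "step_arm", "data": {
  "targets": [
    [0, 0, 0.03, 0, 0, 0, -1],
    [0, 0, 0, 0, 0, 0, -1]
  ]
}}

```text
clock: 24.8
position: [0.579, -0.05, 0.0961]
tcp_rot: [[-0.982, -0.188, 0.002], [-0.188, 0.982, -0.0], [-0.002, -0.001, -1.0]]
force: [0.0, -0.6, -2.7]
gripper_width: 0.689
gripper_force: 66.2
```

Emit:
{"op": "step_arm", "data": {
  "targets": [
    [0, 0, 0.03, 0, 0, 0, -1],
    [0, 0, 0, 0, 0, 0, -1]
  ]
}}

```text
clock: 25.0
position: [0.5791, -0.05, 0.0959]
tcp_rot: [[-0.982, -0.188, 0.003], [-0.188, 0.982, -0.0], [-0.003, -0.001, -1.0]]
force: [-0.6, 0.3, 1.4]
gripper_width: 0.688
gripper_force: 66.6
```

Laid on the board. About 11 mm to slide towards the clips.

Emit:
{"op": "step_arm", "data": {
  "targets": [
    [0, 0, -0.03, 0, 0, 0, -1],
    [-0.1, 0, 0, 0, 0, 0, -1],
    [-0.1, 0, 0, 0, 0, 0, -1],
    [-0.1, 0, 0, 0, 0, 0, -1],
    [-0.05, 0, 0, 0, 0, 0, -1],
    [0, 0, 0, 0, 0, 0, -1]
  ]
}}

```text
clock: 25.6
position: [0.586, -0.0486, 0.096]
tcp_rot: [[-0.982, -0.188, 0.002], [-0.188, 0.982, -0.0], [-0.002, -0.001, -1.0]]
force: [0.1, -0.7, -2.1]
gripper_width: 0.689
gripper_force: 66.3
```

Emit:
{"op": "step_arm", "data": {
  "targets": [
    [-0.05, 0, 0, 0, 0, 0, -1],
    [-0.05, 0, 0, 0, 0, 0, -1],
    [0, 0, 0, 0, 0, 0, -1]
  ]
}}

```text
clock: 25.9
position: [0.588, -0.0483, 0.0962]
tcp_rot: [[-0.982, -0.188, 0.003], [-0.188, 0.982, -0.0], [-0.003, -0.001, -1.0]]
force: [-0.3, 0.3, -2.6]
gripper_width: 0.691
gripper_force: 66.3
```

Emit:
{"op": "step_arm", "data": {
  "targets": [
    [-0.05, 0, 0, 0, 0, 0, -1],
    [0, 0, 0, 0, 0, 0, -1]
  ]
}}

```text
clock: 26.1
position: [0.5889, -0.0481, 0.0962]
tcp_rot: [[-0.982, -0.188, 0.003], [-0.188, 0.982, -0.0], [-0.003, -0.001, -1.0]]
force: [0.1, -0.4, -2.3]
gripper_width: 0.694
gripper_force: 66.3
```

```bash
python3 - <<'E'
from h import *
p,R=st();print("jig",((p-LAY)@JX).round(4),((p-LAY)@JY).round(4),(p[2]-.058).round(4))
slabfit(.044)
E
```

```text
t 26.1 p [ 0.5889 -0.0481  0.0962] F [ 0.1 -0.4 -2.3] g 0.694 66.3 q [-0.08  0.18 -0.03  1.36  0.   -0.27]
jig 0.0094 0.0003 0.0382
top 112 z 0.0445 rect [-30.5 -19.3] [20.2 57.3] 89.3 [[-0.0592, -0.0292], [-0.0032, -0.0092]]
side 272 z 0.0432 rect [-32.3   1.3] [58.8 61.6] 1.2 [[-0.0612, -0.0294], [-0.004, 0.0315]]
```

Emit:
{"op": "step_arm", "data": {
  "targets": [
    [-0.04, 0, 0, 0, 0, 0, -1],
    [0, 0, 0, 0, 0, 0, -1]
  ]
}}

```text
clock: 26.4
position: [0.5893, -0.048, 0.0961]
tcp_rot: [[-0.982, -0.188, 0.002], [-0.188, 0.982, -0.0], [-0.002, -0.001, -1.0]]
force: [-2.1, -0.3, -1.8]
gripper_width: 0.69
gripper_force: 66.3
```

Emit:
{"op": "step_arm", "data": {
  "targets": [
    [-0.04, 0, 0, 0, 0, 0, -1],
    [0, 0, 0, 0, 0, 0, -1]
  ]
}}

```text
clock: 26.6
position: [0.5894, -0.048, 0.0961]
tcp_rot: [[-0.982, -0.188, 0.0], [-0.188, 0.982, -0.001], [-0.0, -0.001, -1.0]]
force: [-6.8, -0.8, -0.4]
gripper_width: 0.69
gripper_force: 66.6
```

Emit:
{"op": "step_arm", "data": {
  "targets": [
    [-0.04, 0, 0, 0, 0, 0, -1],
    [0, 0, 0, 0, 0, 0, -1]
  ]
}}

```text
clock: 26.8
position: [0.5894, -0.048, 0.0961]
tcp_rot: [[-0.982, -0.188, -0.001], [-0.188, 0.982, -0.001], [0.001, -0.001, -1.0]]
force: [-12.1, -1.3, 3.7]
gripper_width: 0.689
gripper_force: 66.9
```

Contact with the clips. I'll relax, release, rise, and check.

Emit:
{"op": "step_arm", "data": {
  "targets": [
    [0.07, 0, 0, 0, 0, 0, -1],
    [0, 0, 0.01, 0, 0, 0, -1],
    [0, 0, 0, 0, 0, 0, 0.5],
    [0, 0, 0, 0, 0, 0, 0.9],
    [0, 0, 0, 0, 0, 0, 0.9],
    [0, 0, 0, 0, 0, 0, 0.9]
  ]
}}

```text
clock: 27.4
position: [0.5901, -0.0479, 0.0962]
tcp_rot: [[-0.982, -0.188, 0.003], [-0.188, 0.982, -0.0], [-0.003, -0.001, -1.0]]
force: [0.0, 0.9, 0.0]
gripper_width: 0.948
gripper_force: 0.0
```

Emit:
{"op": "step_arm", "data": {
  "targets": [
    [0, 0, -0.3, 0, 0, 0, 0.9],
    [0, 0, -0.8, 0, 0, 0, 0.9],
    [0, 0, -1, 0, 0, 0, 0.9],
    [0, 0, -1, 0, 0, 0, 0.9],
    [0, 0, -1, 0, 0, 0, 0.9],
    [0, 0, -1, 0, 0, 0, 0.9],
    [0.9, 0, -1, 0, 0, 0, 0.9],
    [1, 0, -0.5, 0, 0, 0, 0.9],
    [1, 0, 0, 0, 0, 0, 0.9],
    [1, 0, 0, 0, 0, 0, 0.9]
  ]
}}

```text
clock: 28.4
position: [0.5124, -0.0627, 0.2288]
tcp_rot: [[-0.982, -0.188, 0.004], [-0.188, 0.982, -0.0], [-0.004, -0.001, -1.0]]
force: [0.5, -0.9, 0.3]
gripper_width: 0.946
gripper_force: 0.0
```

Emit:
{"op": "step_arm", "data": {
  "targets": [
    [1, 0.5, 0, 0, 0, 0, 0.9],
    [0.8, 0.9, 0, 0, 0, 0, 0.9],
    [0.5, 0.9, 0, 0, 0, 0, 0.9],
    [0, 0.9, 0, 0, 0, 0, 0.9],
    [0, 0.9, 0, 0, 0, 0, 0.9],
    [0, 0.9, 0, 0, 0, 0, 0.9],
    [0, 0.9, 0, 0, 0, 0, 0.9],
    [0, 0, 0, 0, 0, 0, 0.9],
    [0, 0, 0, 0, 0, 0, 0.9]
  ]
}}

```text
clock: 29.3
position: [0.4455, 0.0447, 0.228]
tcp_rot: [[-0.982, -0.189, 0.003], [-0.189, 0.982, -0.0], [-0.003, -0.001, -1.0]]
force: [0.4, -0.3, -0.7]
gripper_width: 0.948
gripper_force: 0.0
```

```bash
python3 - <<'E'
from h import *
st();slabfit(.044);boardfit()
for n in("top","side"):
    c=load(n);W=cloud(c);x=c["image"]
    J=np.stack([(W-LAY)@JX,(W-LAY)@JY,W[...,2]-LAY[2]],-1)
    cv2.imwrite(f"pics/{n}5.png",cv2.resize(x[170:270,130:265,::-1] if n=="side" else x[70:200,170:300,::-1],(780,580),interpolation=cv2.INTER_CUBIC))
# lower slab side face (y=+64 mm, below the layer) in side view
q=J[(abs(J[...,1]-.064)<.006)&(J[...,2]<-.008)&(J[...,2]>-.026)&(abs(J[...,0])<.1)];print("lower_a side x range",len(q),np.percentile(q[:,0],[1,99]).round(4),np.median(q[:,1]).round(4))
E
```

```text
t 29.3 p [0.4455 0.0447 0.228 ] F [ 0.4 -0.3 -0.7] g 0.948 0.0 q [ 0.1  -0.17 -0.13  1.61 -0.   -0.09]
top 1056 z 0.0446 rect [11.1  0.1] [140.   58.9] 0.1 [[-0.0585, -0.029], [0.0799, 0.0292]]
side 666 z 0.0432 rect [8.  0.8] [138.4  63.4] 0.5 [[-0.0606, -0.03], [0.0768, 0.0316]]
top 2100 z 0.0067 rect [-3.6 -1.4] [200.7 149.8] 0.0 [[-0.1033, -0.0761], [0.0946, 0.0728]]
  batten [-71.6  -1.3] [ 43.  109.3] 0.0
side 1043 z 0.0053 rect [-6.   2.9] [200.6 148. ] 0.5 [[-0.1057, -0.0695], [0.0918, 0.0763]]
  batten [-72.6   0.5] [ 44.9 112.4] 0.3
lower_a side x range 153 [-0.0685  0.08  ] 0.0645
```

View pics/side5.png

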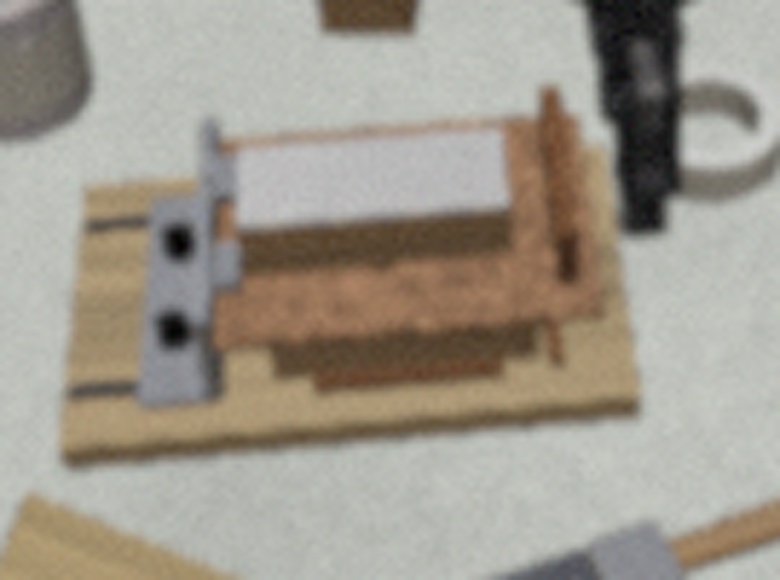

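View pics/top5.png

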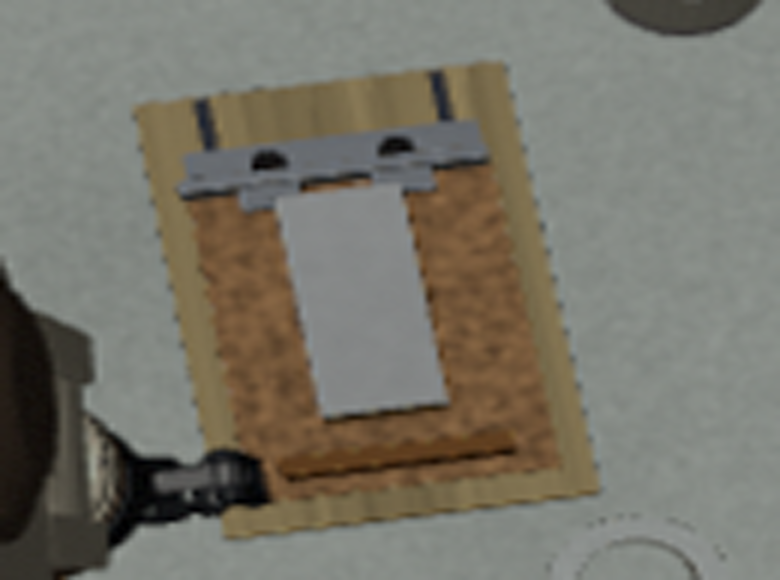

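The side and top views agree. The slab (side 375,180; top 360,300) lies coated face up, mid-board against the clips, at x ≈ 9.5 ± 1.5 mm in jig axes (10 expected). The board is under the clips against the backstop, and the lower slab edge at (272,355) is unmoved relative to its cleat. The gripper is clear of everything.

```bash
python3 -c "
from workcell import ctrl
print(ctrl.hand_in())"
```

```text
the job is handed in; nothing more can be done
None
```

The job is handed in: the board is under both clips against the backstop, the slab lies coated face up along its middle against the clips, and the arm is clear of everything, about 29 s in; the judge's result was not shown.

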